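# Index a sample changer and start the reading

## Robot

A 6-joint arm with a two-finger parallel gripper is mounted at the origin on the work surface. World frame = base frame: x ahead of the robot, y to its left, z up, the work surface at z = 0. Lengths are in m, angles in rad, forces in N, time in s.
With the tool pointing down it reaches from about 0.3 to 0.875 m from the base axis. Payload 4.2 kg.
Tool frame: the origin (TCP) lies on the front face of the gripper's body, between the roots of the fingers; the fingertips stand 73 mm ahead of it and the grasp point (between the pads) lies 54 mm ahead of it (r.tcp_to_grasp is the distance from the TCP to the grasp point, in m); x points along the fingers, z is the direction in which the jaws open and shut, and the axes are right-handed (so a half turn about x gives the same grasp; the last joint's range is limited). The gripper opens to 85 mm and grips with 20 to 120 N. Pads are 22 mm wide; open, the fingers measure 114 mm over their backs; the gripper's body (76 mm by 85 mm) begins 54 mm behind the grasp point. The pads swing forward as they close: fully open they stand 13 mm farther back than shut.
Start: joints at [1.245, 0.32, 1.565, -0, 1.257, -0.02], TCP at [0.173, 0.548, 0.304] pointing down, gripper open.
Joint ranges: [-3.11, 3.11], [-0.84, 2.01], [0.21, 2.61], [-1.34, 4.49], [0.05, 2.63], [-2.56, 2.56]. Speed limits (rad/s): [2.57, 2.57, 3.14, 3.14, 3.14, 3.14].

## Interface

Orientations are given as [roll, pitch, yaw] about the fixed x, y, z axes, in that order (R = Rz(yaw) Ry(pitch) Rx(roll)).
In Python, from bench import r, observe, cams gives the robot as it stands. Calls block until the motion is done:
- r.movep(position, orientation): joint-space move of the TCP to a pose.
- r.move_straight(position, rate=0.15, attitude=None, force_limit=None): straight line of the TCP; attitude=None keeps the orientation; rate is the mean speed in m/s. With force_limit (N) it stops when the force on the tool has changed by that much, and returns True; else False.
- r.move_joints(angles): joint-space move.
- r.gripper_open() and r.grasp(f_grip=None): open the fingers fully, or close them until they stop; f_grip is the grip in N (None keeps the last).
- r.hold(seconds).
- r.solve_ik(position, orientation): joint angles nearest the present ones, or None.
- observe(): the state.
- cams.capture(name): name is "side" or "top" or "wrist"; returns a dict with "image" (400x640x3 uint8, blue, green, red), "fx", "fy", "cx", "cy" (pixels), "xyz" and "rotation" of the camera in the world. Camera axes: x right, y up, looking along -z (the intrinsics and any distortion apply to the point x, -y, -z); pixel columns grow to the right and rows downward; lengths in m; the calibration is good to about 2 mm. A picture is of the moment at which its call begins. There is no depth.
A pose or a line that the arm cannot do raises r.PlanningError and nothing moves.
- r.close_job(): hands the job in, once; it reports no verdict.
The state is a dict: "clock": time; "q": joint angles; "dq": joint speeds; "joint_efforts": joint torques, N m; "ee_pos": TCP position; "eef_rot": TCP orientation; "contact_force": force on the tool from outside, world axes, zero at the start; "torque": the same for the moment, N m; "gripper_width": opening from 0.0 (shut) to 1.0 (fully open).
Only numpy, scipy, OpenCV 4.12 (cv2) and the standard library are available. Lean on these libraries where they do the work, as an engineer would, in place of code of your own. Each camera call takes 0.05 s, during which the arm holds its last target. There are 200 camera calls.

## Task

Turn the sample changer by pushing one of the bare spokes on top of it with one finger until the tall vial (the slim one; the other two are squat with broad caps) stands squarely in front of the reading head's window, on the line through the middle of the window. Then press the start button on top of the reading head all the way down, let it come up again and move clear. Do not push on the cups or their disc, do not touch or lift the vials, which ride round standing in their cups, and leave the bottle, the beaker and the box beside the changer where they are.

Things in the scene. Friction and masses are not known exactly. Their poses are not given: they have to be found in the camera images.
- changer: fixed white round foot of the sample changer, 156 mm across and 27 mm high. Origin: on the vertical turning axis, at bench height; its x and y axes mean nothing for the job
- reading_head: fixed reading head, a white box 74 mm wide, 56 mm deep, its top 74 mm above the bench, joined to the foot. Its origin is NOT in the box but on the changer's turning axis at bench height; the box lies towards its +y: the face with the black 30 mm window is 115 mm from the axis, the back 171 mm. A short black line on top of the box marks the middle of the window
- rotor (a joint): angle of the turning part (hub, three spokes and cup disc), rad, positive anticlockwise seen from above; it turns freely both ways without end stops or detents, with a light friction (about 0.07 N m, about 0.8 N at a spoke) and stays where it is left. It reads 0 at the start, wherever the cups then are. The hub is 32 mm thick, its top 112 mm above the bench
- spoke0 (a point): point on the middle line of bare spoke 0, 90 mm from the axis and 98 mm above the bench. The spoke is a level steel rod 10 mm thick running radially from the hub, with a 16 mm black ball at its end, 106 mm from the axis. The three spokes are 120 degrees apart, each half-way (60 degrees) between two cups and well above the vials
- spoke1 (a point): point on the middle line of bare spoke 1, 90 mm from the axis and 98 mm above the bench. The spoke is a level steel rod 10 mm thick running radially from the hub, with a 16 mm black ball at its end, 106 mm from the axis. The three spokes are 120 degrees apart, each half-way (60 degrees) between two cups and well above the vials
- spoke2 (a point): point on the middle line of bare spoke 2, 90 mm from the axis and 98 mm above the bench. The spoke is a level steel rod 10 mm thick running radially from the hub, with a 16 mm black ball at its end, 106 mm from the axis. The three spokes are 120 degrees apart, each half-way (60 degrees) between two cups and well above the vials
- reading_spot (a point): point (fixed, 34 mm above the bench) 60 mm from the turning axis towards the window: the underside of the tall vial's centre must come here
- start_top (a point): centre of the top face of the start button, a round grey button 26 mm in diameter in a grey housing on top of the reading head, 150 mm from the turning axis. It is pressed straight down
- start (a joint): travel of the start button, m: 0 is up, 0.006 is fully down; a spring (4 N when fully down) brings it up
- tall_vial: the tall vial: round vial of amber glass, 26 mm in diameter and 56 mm tall with its white cap (narrow, 25 mm across), standing loose in one of the three cups; origin: centre of its underside, 34 mm above the bench
- short_vial_a: a short vial: round vial of amber glass, 26 mm in diameter and 32 mm tall with its white cap (broad, 38 mm across), standing loose in one of the three cups; origin: centre of its underside, 34 mm above the bench
- short_vial_b: the other short vial: round vial of amber glass, 26 mm in diameter and 32 mm tall with its white cap (broad, 38 mm across), standing loose in one of the three cups; origin: centre of its underside, 34 mm above the bench
- cup_disc: the turning dark steel disc, 164 mm across, top 34 mm above the bench, with three cups (collars 36 mm across, 16 mm high, inside 29 mm across), their centres 60 mm from the axis, 120 degrees apart. Origin on the turning axis at its underside, 28 mm above the bench
- reagent_bottle: bystander: capped amber bottle, 60 mm in diameter, 115 mm tall; origin: centre of its underside
- beaker: bystander: open glass beaker, 68 mm across, 85 mm tall; origin: centre of its underside
- tip_box: bystander: closed white plastic box 85 x 120 x 60 mm high; origin: centre of its underside
Mind the look-alikes: they are no part of the job. What is shaped like the reading_head but purple is not meant.

How it is judged:
On the way, in this order (a step that is already met when the one before it is completed fails the run):
1. the tall vial is brought in front of the window (within 8 mm of the reading spot) and the changer stands still (horizontal distance between tall_vial and reading_spot below 0.008 m and velocity of joint rotor between -0.05 and 0.05 rad/s), for 0.2 s.
2. the start button is pressed down, at least 4.5 of its 6 mm, with the tall vial there (value of joint start above 0.0045 m and horizontal distance between tall_vial and reading_spot below 0.008 m), for 0.05 s.
At the end, for the whole second after the job is handed in: The tall vial's axis is within 8 mm of the reading spot, the changer is at rest, the start button has been pressed and is up again (under 2 mm), all vials stand upright in their cups, and the bystanders have not moved by more than 15 mm (all of step 1 and value of joint start below 0.002 m and angle between each of tall_vial, short_vial_a, short_vial_b, reagent_bottle, beaker, tip_box's own z axis and vertical below 0.15 rad and z of each of tall_vial, short_vial_a, short_vial_b in the frame of cup_disc below 0.01 m and linear speed of each of tall_vial, short_vial_a, short_vial_b below 0.03 m/s and distance of each of reagent_bottle, beaker, tip_box from where it was at the start of the episode below 0.015 m); the robot touches nothing.
It fails at once if the start button is pressed (over 3 mm) while the tall vial is not in front of the window (value of joint start above 0.003 m and horizontal distance between tall_vial and reading_spot above 0.008 m).
It fails at once if the robot touches a vial (over 0.5 N) (contact force between any of the fingers, the arm and tall_vial above 0.5 N or contact force between any of the fingers, the arm and short_vial_a above 0.5 N or contact force between any of the fingers, the arm and short_vial_b above 0.5 N).
It fails at once if a vial is lifted more than 10 mm in its cup (z of any of tall_vial, short_vial_a, short_vial_b in the frame of cup_disc above 0.016 m).
It fails at once if the robot pushes on the cups or their disc (over 1 N) (contact force between any of the fingers, the arm and cup_disc above 1 N).
It fails at once if the bottle, beaker or box is moved by more than 15 mm or tipped (distance of any of reagent_bottle, beaker, tip_box from where it was at the start of the episode above 0.015 m or angle between any of reagent_bottle, beaker, tip_box's own z axis and vertical above 0.3 rad).
It also fails if it takes over 53 s, if anything falls off the work surface, if the arm or the gripper's body presses on something with over 40 N, if the wrist force passes 120 N, or if a joint passes its speed limit or range.

## Working session

There is one attempt and no reset: what is moved stays moved. The work goes in short steps, each a Python script; the robot and the scene stay as the last script left them, time stands still between calls to the robot, and variables do not carry over. Pictures are saved under pics/ and viewed, about 8 in all and at most 12, crops included, and the job is handed in when it is done.

```bash
mkdir -p pics; ls; python3 - <<'E'
from bench import r, observe, cams
import cv2
for n in("top","side"):
    c=cams.capture(n); cv2.imwrite(f"pics/{n}0.png",c["image"])
    print(n,{k:v for k,v in c.items() if k!="image"})
print(observe())
E
```

```text
pics
top {'fx': 496.8162440353366, 'fy': 496.8162440353366, 'cx': 320.9561473713088, 'cy': 191.55675201694893, 'xyz': array([ 0.39773114, -0.05583717,  1.25294207]), 'rotation': array([ 0.18630475, -0.00442934, -1.57451694])}
side {'fx': 442.45856175617087, 'fy': 442.45856175617087, 'cx': 311.79251639806984, 'cy': 195.3742743474433, 'xyz': array([0.25568547, 0.48602826, 0.6722078 ]), 'rotation': array([ 8.33956337e-01, -8.93070809e-04, -2.54843821e+00])}
{'clock': 0.1, 'q': array([ 1.24501206e+00,  3.20233651e-01,  1.56557158e+00, -1.51736735e-05,
        1.25741985e+00, -2.00001647e-02]), 'dq': array([ 7.87208259e-04, -2.47577198e-03, -1.26698880e-03,  2.41281400e-04,
        5.43269076e-04,  5.77885872e-05]), 'joint_efforts': array([-7.48446928e-05, -4.16410518e+01, -2.34705842e+01, -6.11642150e-06,
        4.88602920e-03, -7.50357600e-06]), 'ee_pos': array([0.17299856, 0.54802141, 0.30315734]), 'eef_rot': array([ 3.13043004,  1.56916384, -1.88773835]), 'contact_force': array([-0.91254207,  0.88946992, -0.51229869]), 'torque': array([-0.05016201, -0.02222121, -0.02720271]), 'gripper_width': 0.9952148919119223}
```

View pics/top0.png

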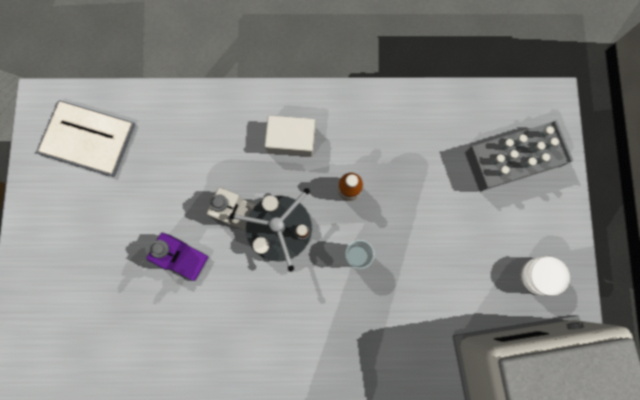

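View pics/side0.png

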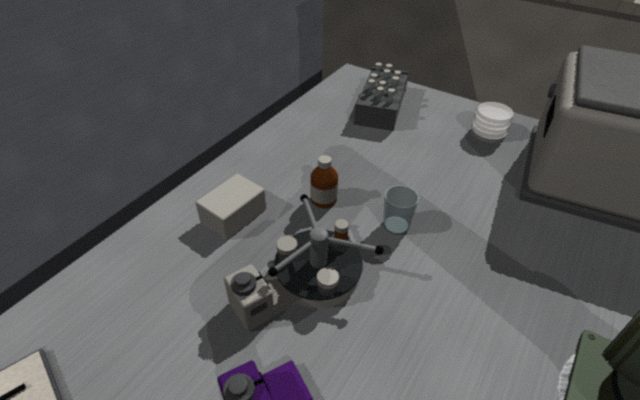

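Top view: the changer hub is at about (277,225). The head candidates are a white box at (226,205) and a purple one at (178,256). White fits the description and is joined to the foot; purple is the look-alike. The slim cap at (301,231) looks like the tall vial, and the broad caps are at (270,203) and (261,245). I'll confirm this in an enlarged crop and measure.

```bash
cat > h.py <<'E'
import numpy as np, cv2
from scipy.spatial.transform import Rotation as R
from bench import r, observe, cams
def ray(c,u,v):
    d=R.from_euler('xyz',c["rotation"]).apply([(u-c["cx"])/c["fx"],-(v-c["cy"])/c["fy"],-1.]); return np.array(c["xyz"]),d
def onz(c,u,v,z):
    o,d=ray(c,u,v); return o+d*(z-o[2])/d[2]
def proj(c,p):
    q=R.from_euler('xyz',c["rotation"]).inv().apply(np.array(p)-c["xyz"]); return np.array([c["cx"]+c["fx"]*q[0]/-q[2], c["cy"]-c["fy"]*q[1]/-q[2]])
def two(c1,p1,c2,p2):
    o1,d1=ray(c1,*p1);o2,d2=ray(c2,*p2)
    t=np.linalg.lstsq(np.c_[d1,-d2],o2-o1,rcond=None)[0]
    a,b=o1+t[0]*d1,o2+t[1]*d2; return (a+b)/2,np.linalg.norm(a-b)
E
python3 - <<'E'
from h import *
t=cams.capture("top");s=cams.capture("side")
a=cv2.resize(t["image"][170:290,190:330],None,fx=4,fy=4,interpolation=cv2.INTER_CUBIC)
b=cv2.resize(s["image"][190:340,215:395],None,fx=3,fy=3,interpolation=cv2.INTER_CUBIC)
cv2.imwrite("pics/topc.png",a);cv2.imwrite("pics/sidec.png",b)
for n,p,q in(("hub",(277,224),(319,233)),("ball0",(306,191),(304,198)),("ball1",(290,268),(380,250)),("button",(218,201),(243,280)),("tallcap",(301,231),(341,225))):
    print(n,two(t,p,s,q))
E
```

```text
hub (array([0.53868643, 0.04103806, 0.10499807]), np.float64(0.0020664923512360676))
ball0 (array([ 0.61770466, -0.02609126,  0.09630927]), np.float64(0.0011578562869448852))
ball1 (array([0.43641789, 0.00996625, 0.09700101]), np.float64(0.0009314369722814081))
button (array([0.59504514, 0.18295688, 0.08609058]), np.float64(0.0010188521015916164))
tallcap (array([ 0.52509086, -0.01377256,  0.08555654]), np.float64(0.003731389740374039))
```

View pics/topc.png

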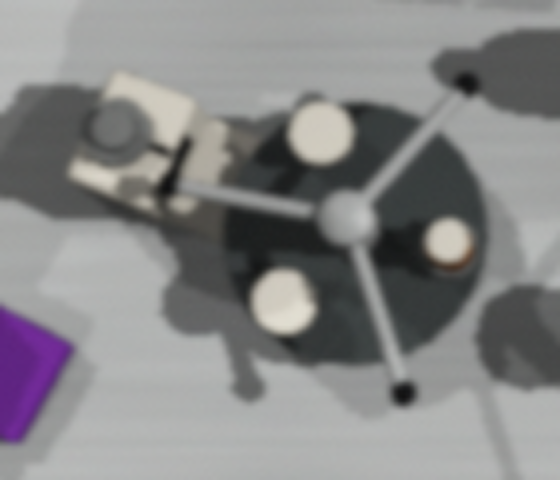

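View pics/sidec.png

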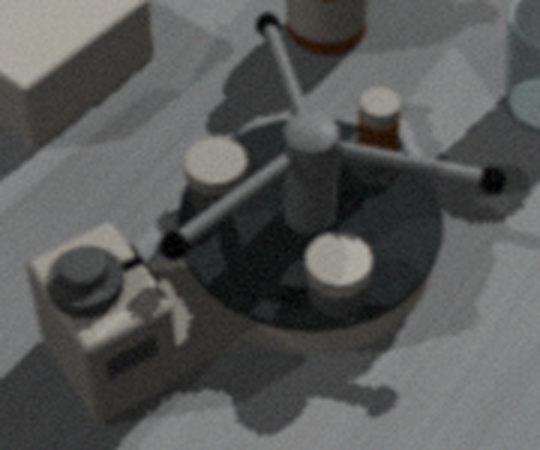

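The crops confirm it. The slim amber vial's narrow cap is at top px (302,230), opposite the white head, and the two broad caps belong to the short vials. The white head with the button at (218.5,201) is joined to the foot. Ball heights of 96–97 mm match the expected 98. Next I'll compute the angles and check the pushing path.

```bash
cat >> h.py <<'E'
def att(a):  # tool down, jaw direction at yaw a
    z=np.array([np.cos(a),np.sin(a),0]);x=np.array([0,0,-1.]);return R.from_matrix(np.c_[x,np.cross(z,x),z]).as_euler('xyz')
def ang(v): return np.degrees(np.arctan2(v[1],v[0]))
E
python3 - <<'E'
from h import *
t=cams.capture("top");s=cams.capture("side")
cr=lambda x,y:(190+(x+.5)/4-.5,170+(y+.5)/4-.5)
cs=lambda x,y:(215+(x+.5)/3-.5,190+(y+.5)/3-.5)
B=[onz(t,*cr(*p),.098) for p in((467,83),(403,393),(171,186))]
S=[onz(s,*cs(*p),.098) for p in((268,22),(492,180),(175,243))]
for X in(B,S):
    ax=np.mean(X,0);print("axis",ax,[(np.linalg.norm(b-ax),ang(b-ax)) for b in X])
bt,e=two(t,cr(116,126),s,cs(86,265)); print("button",bt,e)
ax=(np.mean(B,0)+np.mean(S,0))/2
print(ax,"head",ang(bt-ax),np.hypot(*(bt-ax)[:2]))
v=onz(t,*cr(449,240),.090);print("vial",v,ang(v-ax),np.hypot(*(v-ax)[:2]))
v=onz(s,*cs(380,104),.090);print("vial s",v,ang(v-ax),np.hypot(*(v-ax)[:2]))
for off in(90,-90,0,180):
    out=[]
    for f in range(-185,11,15):
        a=np.radians(f);q=r.solve_ik([ax[0]+.083*np.cos(a),ax[1]+.083*np.sin(a),.159],att(a+np.radians(off)))
        out.append(None if q is None else round(float(q[5]),1))
    print(off,out)
E
```

```text
axis [0.53764011 0.04261013 0.098     ] [(np.float64(0.10676002995273975), np.float64(-40.8846566083072)), (np.float64(0.1059397796809664), np.float64(-161.61191072080942)), (np.float64(0.10518114202651731), np.float64(79.14008553183965))]
axis [0.53871953 0.04396254 0.098     ] [(np.float64(0.10687549453688466), np.float64(-41.43960530924338)), (np.float64(0.10600442826581638), np.float64(-162.04155037509963)), (np.float64(0.10547277840281878), np.float64(78.67045540784967))]
button [0.59470743 0.18110135 0.08940383] 0.0001759903297597442
[0.53817982 0.04328633 0.098     ] head 67.69802584911022 0.14895754633934527
vial [ 0.52609887 -0.01666802  0.09      ] -101.3926848378932 0.06115940846789641
vial s [ 0.52522506 -0.01126693  0.09      ] -103.35858690673658 0.0560703529082248
90 [1.7, 1.4, 1.1, 0.8, 0.5, 0.3, -0.0, -0.3, -0.5, -0.8, -1.0, -1.2, -1.4, -1.7]
-90 [-1.4, -1.7, -2.0, -2.3, None, None, None, None, None, 2.4, 2.2, 1.9, 1.7, 1.5]
0 [None, None, None, 2.4, 2.1, 1.8, 1.6, 1.3, 1.1, 0.8, 0.6, 0.4, 0.1, -0.1]
180 [0.2, -0.1, -0.4, -0.7, -1.0, -1.3, -1.6, -1.8, -2.1, -2.3, -2.6, None, None, None]<sys>:0: UserWarning: Gimbal lock detected. Setting third angle to zero since it is not possible to uniquely determine all angles.
```

```bash
cat >> h.py <<'E'
import warnings; warnings.filterwarnings("ignore")
AX=np.array([.5382,.0433]); RF=.083
def fp(f,z=.159,rf=RF): a=np.radians(f); return [AX[0]+rf*np.cos(a),AX[1]+rf*np.sin(a),z]
def fa(f): return att(np.radians(f+90))
def arc(f0,f1,rate,step=15):
    n=max(1,round(abs(f1-f0)/step))
    for f in np.linspace(f0,f1,n+1)[1:]: r.move_straight(fp(f),rate=rate,attitude=fa(f))
def snap(n):
    t=cams.capture("top");s=cams.capture("side")
    a=cv2.resize(t["image"][170:290,190:330],None,fx=4,fy=4,interpolation=cv2.INTER_CUBIC)
    b=cv2.resize(s["image"][190:340,215:395],None,fx=3,fy=3,interpolation=cv2.INTER_CUBIC)
    h=max(len(a),len(b)); p=lambda i:np.pad(i,((0,h-len(i)),(0,0),(0,0)))
    i=np.hstack([p(a),p(b)]); cv2.imwrite(f"pics/{n}.png",cv2.resize(i,(800,int(h*800/i.shape[1]))))
    cv2.imwrite(f"pics/{n}_t.png",a); return t,s
E
python3 - <<'E'
from h import *
r.grasp(20)
r.movep(fp(-185,.30),fa(-185)); print(observe()["clock"])
r.move_straight(fp(-185),rate=.15)
o=observe();print(o["clock"],o["contact_force"],o["ee_pos"],o["gripper_width"])
arc(-185,-160,.05,25)
o=observe();print(o["clock"],o["contact_force"],o["ee_pos"])
snap("p1")
E
```

```text
3.125
4.2167 [ 0.36262463 -0.52412052  0.17512461] [0.45603517 0.05068113 0.15961172] -0.002117811648049055
5.0833 [-0.42332504 -0.50668753  0.31220896] [0.46034818 0.01494116 0.15936139]
```

View pics/p1.png

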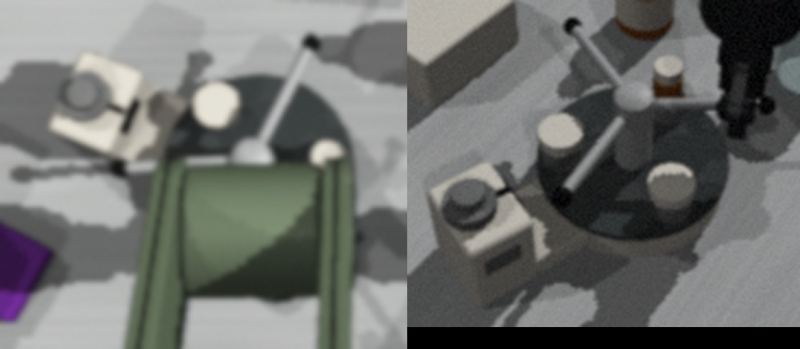

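The side view at (735,100) shows the shut finger against spoke 1, inside the ball, and the rotor has turned about 15°. I'll continue the arc to a few degrees short, back off, lift and measure.

```bash
python3 - <<'E'
from h import *
arc(-160,-12,.08,15)
o=observe();print(o["clock"],o["contact_force"],o["ee_pos"])
r.move_straight(fp(-20),rate=.1)
r.move_straight(fp(-20,.26),rate=.25)
t,s=snap("p2"); print(observe()["clock"])
E
```

```text
9.35 [-0.07735637 -0.2146132  -0.06915023] [0.61896627 0.02566764 0.15896057]
10.2667
```

View pics/p2.png

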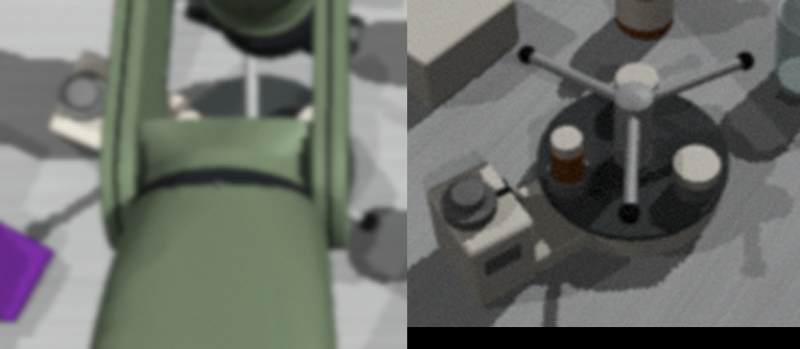

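The side view is unobstructed. Balls are at (528,53), (746,60) and (629,211), and the tall vial cap is at (567,138), just short of the head. I'll measure the angle.

```bash
cat >> h.py <<'E'
def side_angles(s,pts,cap):
    k=800/1100; f=lambda x,y:(215+(x/k-560)/3-.33,190+y/k/3-.33)
    for p in pts:
        b=onz(s,*f(*p),.098)[:2]-(.5387,.0440); print("spoke",ang(b),np.hypot(*b))
    v=onz(s,*f(*cap),.09)[:2]-(.5387,.0440); print("vial",ang(v),np.hypot(*v))
E
python3 - <<'E'
from h import *
s=cams.capture("side")
side_angles(s,((528,53),(746,60),(629,211)),(567,138))
E
```

```text
spoke 1.3489554155776742 0.10572227026260399
spoke -118.71689598897552 0.1064543397817457
spoke 121.36296983597164 0.10518857777037258
vial 63.35719247571253 0.06064628886574369
```

Spokes give 1.3°, so the vial is at 61.3° and the head at 67.7°: 6.4° still to go. With a contact offset of 13.3°, the finger must reach −5.6°.

```bash
python3 - <<'E'
from h import *
r.move_straight(fp(-20),rate=.2)
arc(-20,-5.6,.04,15); r.hold(.2)
r.move_straight(fp(-16),rate=.1)
r.move_straight(fp(-16,.26),rate=.25)
r.movep([.40,.20,.30],fa(-16))
snap("p3"); print(observe()["clock"])
E
```

```text
13.8917
```

View pics/p3.png

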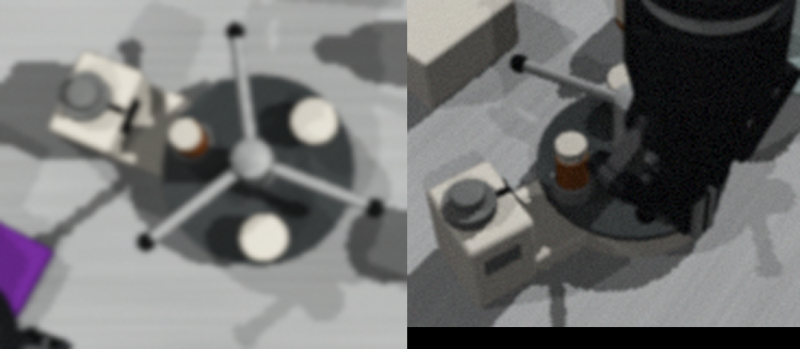

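The top view is clear: balls at (235,31), (375,208) and (146,242), tall cap at (185,135), button at (84,92). The vial is in line with the head; I'll check the numbers.

```bash
python3 - <<'E'
from h import *
t=cams.capture("top");k=800/1100
f=lambda x,y:(190+x/k/4-.38,170+y/k/4-.38)
B=np.array([onz(t,*f(*p),.098)[:2] for p in((235,31),(375,208),(146,242))]);ax=B.mean(0)
print(ax,[(ang(b-ax),np.hypot(*(b-ax))) for b in B])
for n,p,z in(("cap",(185,135),.09),("button",(116*k,126*k),.0894)):
    v=onz(t,*f(*p),z)[:2]; print(n,v,ang(v-ax),np.hypot(*(v-ax)))
E
```

```text
[0.53776154 0.04291792] [(np.float64(8.256070361942555), np.float64(0.10635519584351207)), (np.float64(-111.80334887446104), np.float64(0.10619998933532745)), (np.float64(128.29891142144353), np.float64(0.10618221324663975))]
cap [0.55864559 0.09819866] 69.3043508095817 0.05909402970237129
button [0.59464228 0.18106792] 67.62147697065024 0.14940161029702437
```

The vial is within 0.7° (under 1 mm) of the window line. Now I'll press the button, whose top is at about z = 0.089.

```bash
python3 - <<'E'
from h import *
b=[.5947,.1811]; A=fa(-16)
r.movep(b+[.24],A)
r.move_straight(b+[.170],rate=.1)
z=[]
for lim,zt in((1.2,.150),(9,.148)):
    h=r.move_straight(b+[zt],rate=.015,force_limit=lim); o=observe(); print(h,o["ee_pos"],o["contact_force"],o["clock"])
r.hold(.3); o=observe(); print(o["ee_pos"],o["contact_force"])
r.move_straight(b+[.24],rate=.1)
r.movep([.30,.40,.35],A)
snap("p4"); print(observe()["clock"])
E
```

```text
True [0.59493343 0.1811445  0.16705098] [ 0.347064   -0.49384758  1.85615016] 16.1083
True [0.59493566 0.18114594 0.1626495 ] [-0.39347914 -0.15459026  4.80479382] 16.675
[0.59497106 0.18113716 0.16267106] [-1.44977101 -0.06540062  5.55894427]
19.425
```

View pics/p4.png

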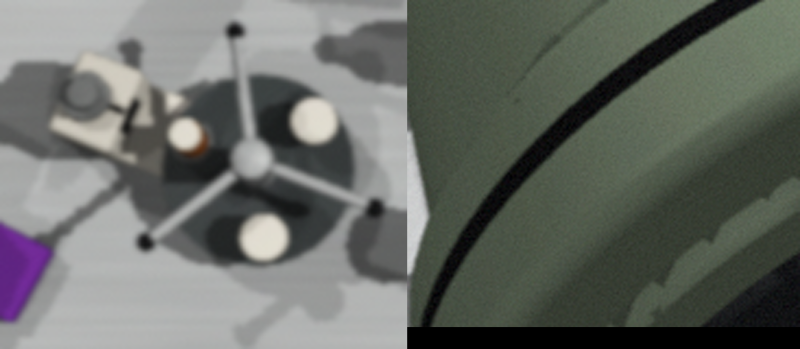

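The button is clear and the vial unmoved, but the force and travel record doesn't prove a full stroke. I'll repeat the press, logging force against height and going to a harder stop.

```bash
python3 - <<'E'
from h import *
b=[.5947,.1811]; A=fa(-16)
r.movep(b+[.24],A)
r.move_straight(b+[.176],rate=.15)
for z in np.arange(.174,.154,-.0015):
    h=r.move_straight(b+[z],rate=.02,force_limit=22); r.hold(.08);o=observe()
    print(h,round(o["ee_pos"][2],4),o["contact_force"].round(1))
    if h or o["contact_force"][2]>14: break
print(o["clock"])
r.move_straight(b+[.24],rate=.12)
r.movep([.30,.40,.35],A)
snap("p5"); print(observe()["clock"])
E
```

```text
False 0.1747 [-1.  -0.3  0.4]
False 0.1725 [0.3 0.8 0.3]
False 0.1709 [ 0.2 -0.3  0.1]
False 0.1695 [-0.4  1.4  0. ]
False 0.1682 [0.4 0.5 0.7]
False 0.1667 [0.8 0.4 1.1]
False 0.1652 [0.2 0.2 2.1]
False 0.1636 [1.7 0.8 3.7]
False 0.1626 [ 0.9 -0.2  6.4]
False 0.1625 [-1.2 -1.2 13.1]
False 0.1623 [-4.2 -0.7 20.1]
25.0917
27.4417
```

View pics/p5_t.png

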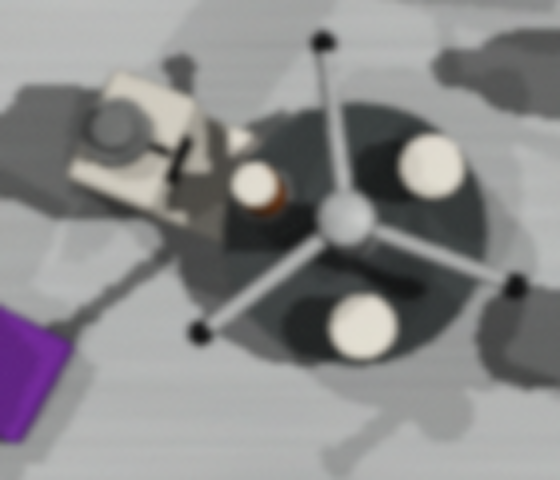

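The press is now clear: contact at z ≈ 0.1685, about 4 N of spring force, then a hard stop at 0.1625, which is the full 6 mm. The picture shows the tall cap still at (255,185) on the line to the button (116,126), with all vials upright and the arm clear. Handing in.

```bash
python3 -c "
from bench import r
r.close_job()"
```

```text
the job is handed in; nothing more can be done
```

I turned the sample changer until the tall vial stood in front of the white head's window, then pressed the start button all the way down. The arm was clear when I handed the job in, at about 27 s of the 53 s allowed.

- **Turning:** I pushed spoke 1 with the shut fingers, anticlockwise by about 170° in two strokes.
- **Alignment:** From the top camera, the spokes put the vial at 68.3° and the button at 67.6°, which is under 1 mm off. The vial's cap alone read 69.3°, about 2 mm off. Both are well inside the 8 mm allowed.
- **Button:** I pressed it twice, because the first record didn't prove a full stroke. The second showed contact, about 4 N of spring force and a hard stop after about 6 mm.
- **Last picture:** The vials are upright and the rotor hasn't moved. The button looks up, though I didn't measure its final height.
- **Not checked:** I didn't measure whether the bottle, beaker or box had moved. No contact forces suggested anything touched them.

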